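# Slip the long torch out of the bedside organiser

## Task

Take the long orange torch out of the clear organiser: it is longer than the opening in the top, so tilt it and draw it out one end first, without jamming it hard against the acrylic. Then level it and finish while still holding it in the gripper, still, above the organiser and well clear of it, about 10 cm or more over its top. Leave the other things on the nightstand where they are.

Things in the scene. Friction and masses are not known exactly. Their poses are not given: they have to be found in the camera images.
- organiser: Clear acrylic organiser fixed to the nightstand, 130 mm (its x) by 248 mm (its y) by 105 mm high; origin at the centre of its underside, z up. Its long bay, above a battery tray, holds the torch. The tray may stick out up to 45 mm towards -x, below 40 mm height; leave it.
- bay (a point): Centre of the bay's floor, 44 mm up (organiser axes). Inside, the bay is 122 mm (x) by 240 mm (y); its 4 mm walls rise to 105 mm all round. Two white rests, 8 mm wide in y, 100 mm long in x, centred 60 mm either side of the middle in y, rise 18 mm from the floor.
- opening (a point): Centre of the opening in the bay's top, 105 mm up (organiser axes). Two fixed clear covers, 5 mm thick (100 to 105 mm up), close the top at both y ends; the opening between their white edges is 150 mm (y, 75 mm either side) by 122 mm (x).
- torch: Loose flat-sided torch, orange, dark ends, 20 mm wide (its x), 180 long (y, towards the lens), 18 high (z), about 0.11 kg, balance near the middle; origin at the centre of its underside. At first it lies on the rests, underside 62 mm up, within 10 mm of the bay's middle and about parallel to the organiser's y, lens to +y, both ends under the covers. Hard smooth sides, may be gripped firmly.
- lens (a point): centre of the torch's lens end face (90 mm from the middle, 9 mm above the underside)
- tail (a point): centre of the torch's other, tail end face (90 mm from the middle, 9 mm above the underside)
- case: blue plastic hearing aid case, 55 x 70 x 32 mm, loose beside the organiser's +y end; origin at the centre of its underside
- dish: white ceramic dish, 84 mm across, 28 mm high, loose beside the organiser's -y end; origin at the centre of its underside
- mirror: small round brass mirror, 72 mm across, its hinged lid standing open, 82 mm high, loose; origin at the centre of its underside
- tumbler: empty glass tumbler, 72 mm across, 90 mm high, loose; origin at the centre of its underside
- glasses_case: brown spectacles case, 62 x 155 x 36 mm, loose; origin at the centre of its underside
There are look-alikes about, which are no part of the job. What is meant by the torch is not blue, and is the smaller of those in its own colour.

How it is judged:
On the way:
1. the torch sticks out through the opening at a slant: one end is above the covers while the other is still below them (((z of lens in the frame of organiser above 0.115 m and z of tail in the frame of organiser below 0.098 m) or (z of tail in the frame of organiser above 0.115 m and z of lens in the frame of organiser below 0.098 m))), for 0.1 s.
At the end, for the whole second after the job is handed in: The fingers still hold the torch (over 1 N), still (under 20 mm/s), level within 17 degrees end to end, its middle within 120 mm of the organiser's centre seen from above, both ends at least 80 mm above the organiser's top (185 mm above the surface), and not touching the organiser (z of each of lens, tail in the frame of organiser above 0.185 m and angle between torch's own y axis and vertical between 1.271 and 1.871 rad and horizontal distance between torch and organiser below 0.12 m and contact force between the fingers and torch above 1 N and contact force between torch and organiser below 0.05 N and linear speed of torch below 0.02 m/s); the arm keeps its last pose, push and grip.
It fails at once if the torch is jammed against the organiser with more than 30 N (contact force between torch and organiser above 30 N).
It fails at once if another thing on the nightstand is shifted by more than 30 mm (distance of any of case, dish, mirror, tumbler, glasses_case from where it was at the start of the episode above 0.03 m).
It also fails if it takes over 40 s, if anything falls off the work surface, if the arm or the gripper's body presses on something with over 40 N, if the wrist force passes 120 N, or if a joint passes its speed limit or range.

## Robot

A 6-joint arm with a two-finger parallel gripper is mounted at the origin on the work surface. World frame = base frame: x ahead of the robot, y to its left, z up, the work surface at z = 0. Lengths are in m, angles in rad, forces in N, time in s.
With the tool pointing down it reaches from about 0.375 to 0.975 m from the base axis. Payload 3.8 kg.
Tool frame: the origin (TCP) lies at the very end of the fingers, on their centre line; the grasp point (between the pads) lies 19 mm behind it (manip.pinch_z is the distance from the TCP to the grasp point, in m); z points along the fingers, y is the line along which they close (so a half turn about z gives the same grasp; the last joint's range is limited). The gripper opens to 88 mm and grips with 3 to 60 N. Pads are 18 mm wide; open, the fingers measure 123 mm over their backs; the gripper's body (75 mm by 187 mm) begins 45 mm behind the grasp point.
Start: joints at [1.096, 0.264, 1.604, -0, 1.274, -0.037], TCP at [0.286, 0.611, 0.239] pointing down, gripper open.
Joint ranges: [-2.63, 2.63], [-0.94, 2.18], [0.31, 2.57], [-1.31, 4.45], [0, 2.66], [-2.55, 2.55]. Speed limits (rad/s): [2.57, 2.57, 3.14, 3.14, 3.14, 3.14].

## Interface

Orientations are given as a unit quaternion [w, x, y, z].
In Python, from workcell import manip gives the robot as it stands. The module is installed in compiled form; this text tells all that it offers.
- The arm moves only by the tool arm_command, never from a script. Its argument "series" is text: rows parted by semicolons, each of 7 numbers parted by spaces: the shift along the tool's x, y, z in mm, then the turn, a rotation vector about the tool's x, y, z in rad, then the closure in counts, from 0 (fully open) to 255 (shut). A call has 1 to 20 rows; each row is the pose to reach, as a shift and turn from the pose commanded when the call began, along the tool's axes at that moment; what a row does not reach only later rows make up. A row lasts 1/10 s, in which the tool goes at most 50 mm and 8.59 degrees, less where a joint would pass 70% of its speed; a pose out of reach is approached as far as the arm can. A call with a gripper value outside its range is refused whole. The fingers move at their own pace and stop on an object; "newtons" is the grip in N (left out, the last holds). Time passes only in rows, so rows that repeat a pose let the fingers close. It gives the time, the measured TCP pose, the force, the opening and the grip force at its end, in the units of the state.
- manip.read_state(): the state, without advancing time (a new reading comes with each control period).
- manip.snapshot(name): name is "scene" or "side" or "wrist"; returns the picture (480x640x3 uint8, red, green, blue); there is no depth.
- manip.camera_params(name): a dict with "fx", "fy", "cx", "cy" (pixels), "cam_to_world" (4x4, takes a point from camera to world coordinates). Camera axes: x right, y down, z forward; pixel columns grow to the right and rows downward; lengths in m; the calibration is good to about 2 mm. A picture is of the moment at which its call begins: read the wrist's pose just before it. camera_params takes no time and is no camera call; for the wrist camera it gives the pose at the moment of the call.
- manip.hand_in(): hands the job in; it is judged then, once.
The state is a dict: "t": time; "q": joint angles; "qvel": joint speeds; "tau": joint torques, N m; "position": TCP position; "eef_rot": TCP orientation; "wrist_force": force on the tool from outside, world axes, zero at the start; "ft_torque": the same for the moment, N m; "grip_width": finger opening in m; "gripper_force": force on a finger pad.
Only numpy, scipy, OpenCV 4.12 (cv2) and the standard library are available. Lean on these libraries where they do the work, as an engineer would, in place of code of your own. Each camera call takes 0.05 s, during which the arm holds its last target. There are 200 camera calls.

## Working session

There is one attempt and no reset: what is moved stays moved. The work goes in short steps, Python scripts to look and compute and a tool call to move; the robot and the scene stay as the last step left them, time stands still between calls to the robot, and variables do not carry over. Pictures are saved under pics/ and viewed, at most 10 in all, crops included, and the job is handed in when it is done.

Besides the shell and the picture viewer there is one more tool, called after "Emit:" as name(argument=value, ...) on one line, values as JSON. arm_command: Moves the arm, as the interface text tells. Its arguments: {"type":"object","properties":{"series":{"type":"string"},"newtons":{"type":"number"}},"required":["series"]}

```bash
mkdir -p pics; python3 - <<'E'
from workcell import manip
import cv2, numpy as np
np.set_printoptions(precision=4,suppress=True)
print(manip.read_state())
for n in("scene","side"):
    im=manip.snapshot(n); cv2.imwrite(f"pics/{n}0.png",im[:,:,::-1])
    p=manip.camera_params(n); print(n,p["fx"],p["cx"],p["cy"],p["cam_to_world"])
E
```

```text
{'t': 0.0, 'q': array([ 1.0961,  0.2648,  1.6053, -0.    ,  1.2737, -0.0369]), 'qvel': array([-0.0008, -0.0004,  0.0003,  0.0009, -0.0006,  0.002 ]), 'tau': array([  0.0024, -50.2113, -35.6874,   0.0728,   0.0294,  -0.0002]), 'position': array([0.2859, 0.6107, 0.2374]), 'eef_rot': array([-0.0003,  0.2171,  0.9761, -0.001 ]), 'wrist_force': array([ 0.3716,  0.3696, -0.2476]), 'ft_torque': array([-0.0106,  0.0241, -0.0191]), 'gripper_force': 0.0, 'grip_width': 0.08801732490234403}
scene 625.0268455259264 323.3850951959513 237.2736701715376 [[-0.3204  0.7556 -0.5713  1.3681]
 [ 0.9473  0.2519 -0.1981  0.2906]
 [-0.0058 -0.6046 -0.7965  1.2929]
 [ 0.      0.      0.      1.    ]]
side 502.4146188462576 325.7187700880479 233.85697104524726 [[-0.9626 -0.2187  0.16    0.2644]
 [-0.2707  0.7498 -0.6038  0.8338]
 [ 0.0121 -0.6245 -0.7809  1.2023]
 [ 0.      0.      0.      1.    ]]
```

View pics/scene0.png

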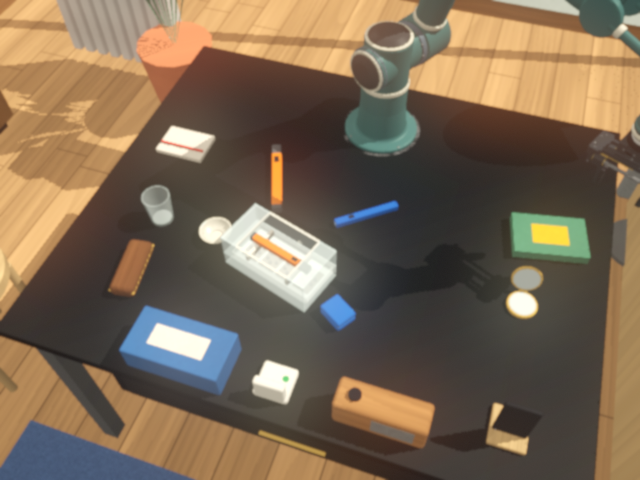

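View pics/side0.png

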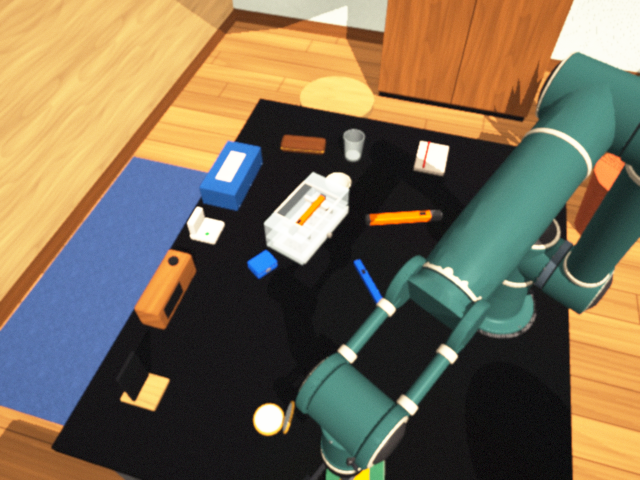

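The scene view shows the organiser around (280,255), with the torch's orange body from about (252,236) to (298,263). In the side view they are at (308,218) and about (300,222) to (325,197). The dish is at (215,230), the case at (338,312), and a larger orange look-alike lies on the table at (277,175).

```bash
cat > h.py <<'E'
from workcell import manip
import cv2, numpy as np
from scipy.spatial.transform import Rotation as R
np.set_printoptions(precision=4,suppress=True)
def ray(n,uv,p=None):
    p=p or manip.camera_params(n); T=p["cam_to_world"]
    d=T[:3,:3]@np.array([(uv[0]-p["cx"])/p["fx"],(uv[1]-p["cy"])/p["fy"],1.]); return T[:3,3],d
def onz(n,uv,z,p=None):
    o,d=ray(n,uv,p); return o+d*(z-o[2])/d[2]
def orange(bgr,lo=(5,130,100),hi=(20,255,255)):
    return cv2.inRange(cv2.cvtColor(bgr,cv2.COLOR_BGR2HSV),lo,hi)
E
python3 - <<'E'
from h import *
for n,(x0,y0,x1,y1) in dict(scene=(225,215,335,285),side=(270,180,345,250)).items():
    im=cv2.imread(f"pics/{n}0.png"); m=np.zeros(im.shape[:2],np.uint8); m[y0:y1,x0:x1]=orange(im)[y0:y1,x0:x1]
    c=max(cv2.findContours(m,0,2)[0],key=cv2.contourArea); r=cv2.minAreaRect(c); b=cv2.boxPoints(r)
    print(n,r, onz(n,r[0],.08)); 
    e=[(b[i]+b[(i+1)%4])/2 for i in range(4)]
    print(np.array([onz(n,q,.08) for q in e]))
    g=im[y0-15:y1+30,x0-15:x1+15]; cv2.imwrite(f"pics/{n}0c.png",cv2.resize(g,None,fx=5,fy=5,interpolation=2)); print(g.shape)
a=cv2.imread("pics/scene0c.png");b=cv2.imread("pics/side0c.png")
h=max(a.shape[0],b.shape[0]);a,b=[cv2.copyMakeBorder(i,0,h-i.shape[0],0,0,0) for i in(a,b)]
o=np.hstack([a,b]);o=cv2.resize(o,None,fx=800/o.shape[1],fy=800/o.shape[1]);cv2.imwrite("pics/c.png",o);print(o.shape)
E
```

```text
scene ((275.3305358886719, 249.1420440673828), (51.10741424560547, 7.347806930541992), 30.379125595092773) [ 0.5685 -0.1091  0.08  ]
[[ 0.5492 -0.1745  0.08  ]
 [ 0.5583 -0.1083  0.08  ]
 [ 0.5873 -0.0458  0.08  ]
 [ 0.5787 -0.1099  0.08  ]]
(115, 140, 3)
side ((310.71759033203125, 210.1016387939453), (6.779754638671875, 37.53583526611328), 42.137596130371094) [ 0.5615 -0.1085  0.08  ]
[[ 0.5713 -0.115   0.08  ]
 [ 0.541  -0.1732  0.08  ]
 [ 0.5518 -0.102   0.08  ]
 [ 0.5811 -0.0467  0.08  ]]
(115, 105, 3)
(376, 800, 3)
```

View pics/c.png

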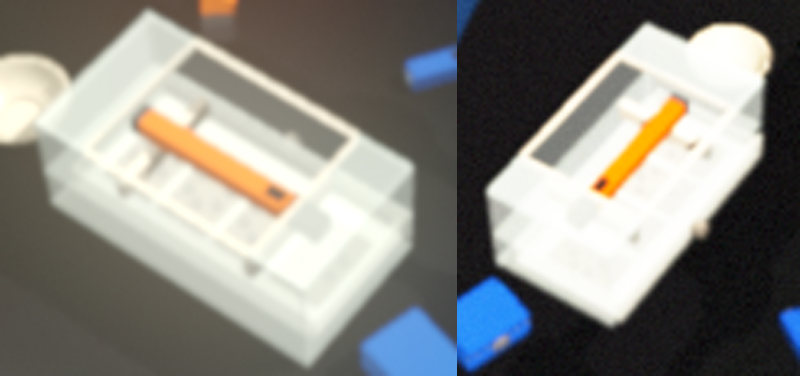

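The crop shows the torch's orange section, with the switch near its +y (lens) end, running beneath the white-edged opening. I'll move above it and look from close by.

Emit:
arm_command(series="-558 -533 -60 0 0 1.42 125;-558 -533 -60 0 0 1.42 125;-558 -533 -60 0 0 1.42 125;-558 -533 -60 0 0 1.42 125;-558 -533 -60 0 0 1.42 125;-558 -533 -60 0 0 1.42 125;-558 -533 -60 0 0 1.42 125;-558 -533 -60 0 0 1.42 125;-558 -533 -60 0 0 1.42 125;-558 -533 -60 0 0 1.42 125;-558 -533 -60 0 0 1.42 125;-558 -533 -60 0 0 1.42 125;-558 -533 -60 0 0 1.42 125;-558 -533 -60 0 0 1.42 125;-558 -533 -60 0 0 1.42 125;-558 -533 -60 0 0 1.42 125;-558 -533 -60 0 0 1.42 125;-558 -533 -60 0 0 1.42 125;-558 -533 -60 0 0 1.42 125;-558 -533 -60 0 0 1.42 125", newtons=40)

```text
t: 2.1
position: [0.5651, -0.1066, 0.2986]
eef_rot: [-0.0, 0.8, 0.599, -0.0]
wrist_force: [-0.0, -0.5, 0.1]
grip_width: 0.0451
gripper_force: 0.0
```

```bash
python3 - <<'E'
from h import *
s=manip.read_state();print(s["t"],s["q"],s["position"],s["eef_rot"],s["grip_width"])
p=manip.camera_params("wrist");print(p)
im=manip.snapshot("wrist")[:,:,::-1].copy();cv2.imwrite("pics/w1.png",im)
np.save("w1.npy",p,allow_pickle=True)
E
```

```text
2.1 [-0.2299  0.0437  1.7463  0.0003  1.3521  0.0554] [ 0.5651 -0.1066  0.2986] [-0.0003  0.8004  0.5994 -0.0001] 0.04505838705584043
{'fx': 414.5914751156901, 'fy': 414.5914751156901, 'cx': 313.2717995901497, 'cy': 238.86241847103815, 'cam_to_world': array([[ 0.9596, -0.2673, -0.088 ,  0.5863],
       [-0.2814, -0.9114, -0.3003, -0.0295],
       [ 0.0001,  0.3129, -0.9498,  0.4444],
       [ 0.    ,  0.    ,  0.    ,  1.    ]])}
```

View pics/w1.png

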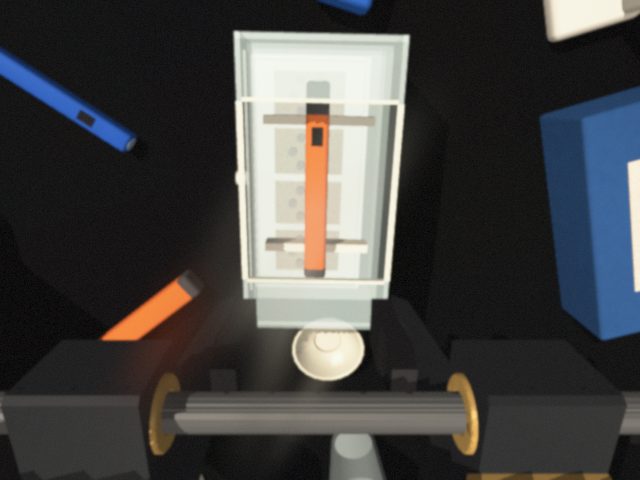

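The wrist view shows the opening's white edges with corners near (239,101), (404,101), (390,283) and (247,282). The torch runs from its lens end at about (317,82), through the switch at (317,137), down to the tail near (314,277).

```bash
python3 - <<'E'
from h import *
p=np.load("w1.npy",allow_pickle=True).item(); im=cv2.imread("pics/w1.png")
C=np.array([onz("",q,.105,p) for q in[(239,101),(404,101),(390,283),(247,282)]]);print(C)
o=C.mean(0); y=(C[0]+C[1]-C[2]-C[3]);y/=np.linalg.norm(y);x=np.cross(y,[0,0,1]);B=np.array([x,y])
print("opening",o,"yaw",np.degrees(np.arctan2(x[1],x[0])),"local",(C-o)@B.T)
m=orange(im);m[:100]=0;m[290:]=0;m[:,:290]=0;m[:,345:]=0
r,c=np.nonzero(m)
for a,b in((150,170),(215,235),(250,265)):
    k=(r>=a)&(r<b);cu=(np.min(c[k])+np.max(c[k]))/2;P=onz("",(cu,(a+b-1)/2),.08,p);print((P-o)@B.T,P,[c[k].min(),c[k].max()])
for n,q in(("lens",(317,82)),("tail",(314,277)),("or1",(317,r.min())),("or0",(315,r.max()))):print(n,q,(onz("",q,.08,p)-o)@B.T)
for R_ in range(268,292,2):print(R_,im[R_,308:322:4].tolist())
for R_ in range(72,92,2):print(R_,im[R_,312:322:4].tolist())
E
```

```text
[[ 0.5312 -0.0124  0.105 ]
 [ 0.6542 -0.0485  0.105 ]
 [ 0.6089 -0.196   0.105 ]
 [ 0.4867 -0.1591  0.105 ]]
opening [ 0.5703 -0.104   0.105 ] yaw -16.97866120675676 local [[-0.0641  0.0762]
 [ 0.0641  0.0776]
 [ 0.0639 -0.0767]
 [-0.0639 -0.0771]]
[-0.003   0.0286] [ 0.5757 -0.0757  0.08  ] [np.int64(306), np.int64(327)]
[-0.0036 -0.0303] [ 0.5579 -0.1319  0.08  ] [np.int64(306), np.int64(324)]
[-0.0037 -0.0621] [ 0.5486 -0.1623  0.08  ] [np.int64(305), np.int64(324)]
lens (317, 82) [-0.0035  0.0918]
tail (314, 277) [-0.0039 -0.0825]
or1 (317, np.int64(114)) [-0.0031  0.0665]
or0 (315, np.int64(269)) [-0.0031 -0.0742]
268 [[112, 156, 234], [106, 150, 235], [100, 146, 236], [92, 143, 237]]
270 [[117, 132, 159], [112, 128, 157], [107, 124, 157], [101, 120, 158]]
272 [[117, 127, 136], [113, 123, 132], [107, 116, 123], [100, 108, 115]]
274 [[117, 129, 137], [110, 121, 129], [104, 112, 121], [100, 107, 112]]
276 [[128, 139, 146], [122, 133, 139], [111, 119, 127], [105, 114, 119]]
278 [[165, 181, 189], [161, 177, 183], [148, 164, 173], [148, 165, 171]]
280 [[208, 227, 233], [211, 229, 234
[... 251 characters left out ...]
30]]
288 [[214, 223, 220], [217, 225, 221], [218, 226, 222], [217, 225, 221]]
290 [[212, 222, 218], [213, 223, 219], [212, 222, 217], [212, 222, 217]]
72 [[232, 240, 237], [232, 241, 237], [231, 240, 237]]
74 [[231, 240, 236], [230, 239, 236], [231, 240, 236]]
76 [[231, 239, 236], [230, 239, 236], [230, 239, 236]]
78 [[230, 240, 237], [229, 238, 233], [229, 237, 233]]
80 [[215, 224, 220], [220, 228, 223], [219, 227, 222]]
82 [[187, 199, 191], [187, 199, 191], [190, 200, 193]]
84 [[187, 197, 191], [187, 199, 192], [187, 198, 191]]
86 [[186, 198, 192], [186, 199, 190], [184, 195, 189]]
88 [[185, 198, 190], [186, 198, 191], [186, 198, 191]]
90 [[185, 198, 190], [186, 197, 191], [186, 197, 192]]
```

Emit:
arm_command(series="6 1 40 0 0 0.01 125;6 1 80 0 0 0.01 125;6 1 115 0 0 0.01 125;6 1 145 0 0 0.01 125;6 1 170 0 0 0.01 125;6 1 190 0 0 0.01 125;6 1 205 0 0 0.01 125;6 1 220 0 0 0.01 125;6 1 232 0 0 0.01 125;6 1 240 0 0 0.01 125;6 1 244 0 0 0.01 125;6 1 244 0 0 0.01 125")

```text
t: 3.35
position: [0.5681, -0.1025, 0.0544]
eef_rot: [-0.0, 0.804, 0.595, -0.0]
wrist_force: [0.1, 0.4, 0.8]
grip_width: 0.045
gripper_force: 0.0
```

```bash
python3 - <<'E'
from h import *
a=manip.snapshot("scene")[200:320,200:360,::-1];b=manip.snapshot("wrist")[:,:,::-1]
a=cv2.resize(a,(400,300));b=cv2.resize(b,(400,300));cv2.imwrite("pics/d.png",np.hstack([a,b]))
E
```

```text
(no output)
```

View pics/d.png

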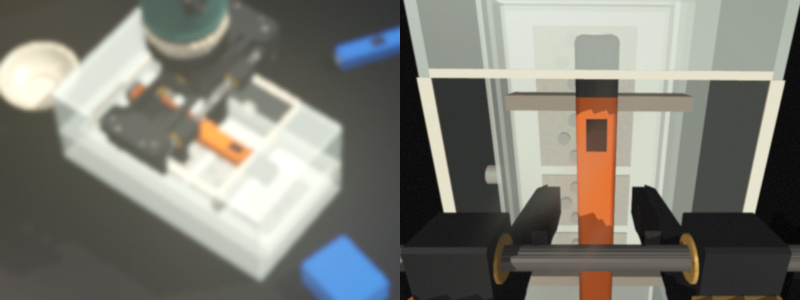

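The fingers straddle the torch, which sits centred at about x=597 in the right panel; the lens end and cover edge at y≈75 are clear. I'll close the gripper now.

Emit:
arm_command(series="0 0 0 0 0 0 255;0 0 0 0 0 0 255;0 0 0 0 0 0 255;0 0 0 0 0 0 255;0 0 0 0 0 0 255;0 0 0 0 0 0 255;0 0 0 0 0 0 255;0 0 0 0 0 0 255", newtons=40)

```text
t: 4.25
position: [0.5685, -0.1026, 0.0551]
eef_rot: [0.0, 0.804, 0.595, 0.0]
wrist_force: [-0.7, -0.7, 3.4]
grip_width: 0.0196
gripper_force: 40.0
```

Emit:
arm_command(series="0 0 -3 0 0 0 255;0 0 -6 0 0 0 255;0 0 -9 0 0 0 255;-5 0 -9 0 0 0 255;-10 0 -9 0 0 0 255;-15 0 -9 0 0 0 255;-20 0 -9 0 0 0 255;-25 0 -9 0 0 0 255;-25 0 -9 0 0 0 255;-25 0 -9 0 0 0 255")

```text
t: 5.25
position: [0.5608, -0.1266, 0.0637]
eef_rot: [-0.0, 0.804, 0.594, 0.0]
wrist_force: [-0.2, 0.9, -1.5]
grip_width: 0.0195
gripper_force: 40.0
```

```bash
python3 - <<'E'
from h import *
b=manip.snapshot("wrist")[:,:,::-1];cv2.imwrite("pics/e.png",b)
E
```

```text
(no output)
```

View pics/e.png

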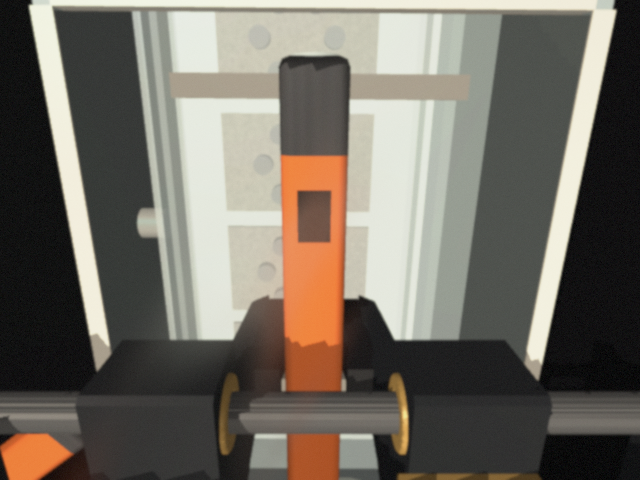

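The lens end at (315,60) is now clear of the +y cover edge at row ~10. I'll tilt it lens up while raising it.

Emit:
arm_command(series="1 0 -3 0 0.044 0 255;2 0 -5 0 0.087 0 255;2.5 0 -8 0 0.131 0 255;3.3 0 -10 0 0.175 0 255;4 0 -13 0 0.218 0 255;5 0 -16 0 0.262 0 255;6 0 -19 0 0.305 0 255;6.5 0 -21 0 0.349 0 255;7 0 -24 0 0.393 0 255;8 0 -27 0 0.436 0 255;9 0 -30 0 0.48 0 255;9.5 0 -33 0 0.524 0 255;9.5 0 -33 0 0.524 0 255;9.5 0 -33 0 0.524 0 255")

```text
t: 6.7
position: [0.5637, -0.1175, 0.0965]
eef_rot: [-0.154, 0.777, 0.574, 0.208]
wrist_force: [-0.2, -0.0, -0.1]
grip_width: 0.0196
gripper_force: 40.0
```

```bash
python3 - <<'E'
from h import *
print(manip.read_state()["q"])
a=manip.snapshot("scene")[170:320,200:360,::-1];b=manip.snapshot("side")[130:280,240:400,::-1]
cv2.imwrite("pics/f.png",np.hstack([cv2.resize(i,(400,375),interpolation=2) for i in(a,b)]))
E
```

```text
[-0.5415  0.2804  1.96    0.571   1.112  -0.5572]
```

View pics/f.png

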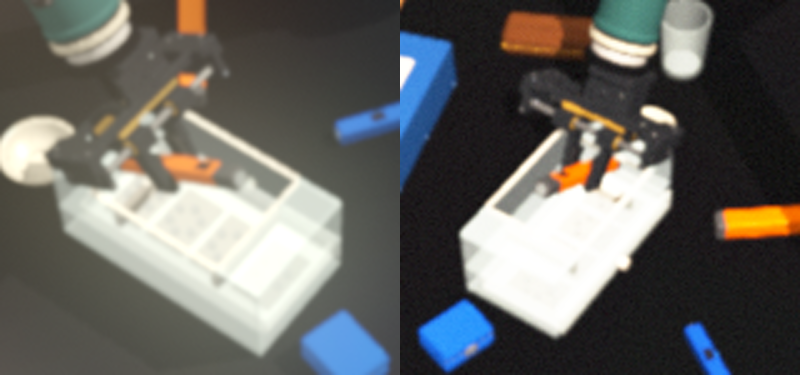

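Both views show the torch at a slant, lens end out above the opening and touching nothing (wrist force about 0). I'll draw it out along its own axis, then straight up.

Emit:
arm_command(series="8 0 0 0 0 0 255;16 0 0 0 0 0 255;24 0 0 0 0 0 255;32 0 0 0 0 0 255;40 0 0 0 0 0 255;48 0 0 0 0 0 255;55 0 0 0 0 0 255;60 0 0 0 0 0 255;64 0 -7 0 0 0 255;70 0 -17 0 0 0 255;77 0 -30 0 0 0 255;85 0 -43 0 0 0 255;92 0 -56 0 0 0 255;100 0 -69 0 0 0 255;107 0 -82 0 0 0 255;115 0 -95 0 0 0 255;120 0 -104 0 0 0 255;125 0 -113 0 0 0 255;125 0 -113 0 0 0 255")

```text
t: 8.7
position: [0.5796, -0.0682, 0.2589]
eef_rot: [-0.153, 0.776, 0.575, 0.209]
wrist_force: [0.1, -0.6, -1.7]
grip_width: 0.0199
gripper_force: 40.0
```

Emit:
arm_command(series="-4 0 -2 0 -0.06 0 255;-8 0 -4 0 -0.12 0 255;-12 0 -6 0 -0.18 0 255;-16 0 -8 0 -0.24 0 255;-20 0 -10 0 -0.3 0 255;-24 0 -12 0 -0.36 0 255;-28 0 -14 0 -0.42 0 255;-32 0 -16 0 -0.48 0 255;-35 0 -18 0 -0.524 0 255;-35 0 -18 0 -0.524 0 255;-35 0 -18 0 -0.524 0 255;-35 0 -18 0 -0.524 0 255;-35 0 -18 0 -0.524 0 255;-35 0 -18 0 -0.524 0 255")

```text
t: 10.1
position: [0.5672, -0.1058, 0.2551]
eef_rot: [-0.0, 0.804, 0.594, 0.0]
wrist_force: [-0.5, 0.6, -0.3]
grip_width: 0.0196
gripper_force: 40.0
```

```bash
python3 - <<'E'
from h import *
a=manip.snapshot("scene")[120:345,170:410,::-1];b=manip.snapshot("wrist")[:,:,::-1]
cv2.imwrite("pics/g.png",np.hstack([cv2.resize(i,(400,375),interpolation=2) for i in(a,b)]))
E
```

```text
(no output)
```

View pics/g.png

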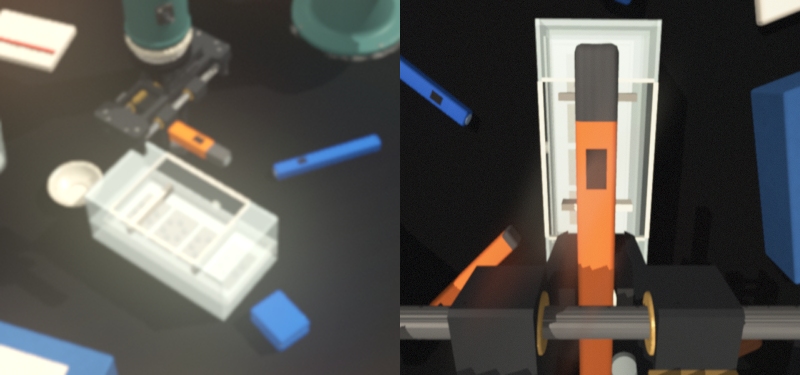

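The torch is level in the gripper and centred above the empty organiser. In the right panel its lens end is at (597,50), and the dish and case are where they started.

```bash
python3 -c "
from workcell import manip
print(manip.hand_in())"
```

```text
the job is handed in; nothing more can be done
None
```

I drew the torch out lens end first, levelled it and handed the job in at about 10 s, with the torch gripped at 40 N about 16 cm above the organiser's top; no verdict came back.

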